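# Set out the spice board and cover the palayok

### The job

Tidy the cooking station: stand the large spice tin centred on the middle cork pad of the wooden board with the small tin centred on top of it, the glass spice jar centred on the cork pad to the left of the tins and the pepper mill centred on the pad to their right (left and right as seen from the robot). Put the clay lid squarely on the palayok, knob up. Leave the small white salt pot where it is, and leave everything upright, released and at rest.

Things in the scene. Friction and masses are not known exactly. Their poses are not given: they have to be found in the camera images.
- large_tin: The larger of two round steel spice tins: a closed plain cylinder with flat top, 66 mm diameter, 44 mm high, about 160 g. Origin at the centre of its underside, z up along its axis.
- small_tin: The smaller round steel spice tin: closed cylinder with flat top, 48 mm diameter, 36 mm high, about 80 g. Origin at the centre of its underside, z up.
- spice_jar: Glass spice jar filled to two thirds with brown spice, with a light wooden cap: 48 mm diameter glass body up to 74 mm, cap 44 mm diameter, 92 mm high in all, about 170 g. Origin at the centre of its underside, z up.
- pepper_mill: Turned wooden pepper mill: foot 50 mm diameter up to 30 mm, straight waist 34 mm diameter from 30 to 76 mm, head 44 mm diameter from 76 to 102 mm, small steel button on top to 112 mm; about 160 g. Origin at the centre of its underside, z up.
- clay_lid: Round terracotta lid of the palayok, flat underneath, 136 mm diameter, 7 mm thick at the edge rising to 13 mm at the middle, with an upright cylindrical clay knob at its centre 24 mm in diameter from 13 to 48 mm above the underside; about 280 g. Lies knob up. Origin at the centre of its underside, z up.
- board: Dark wooden board fixed on the counter, 110 mm (its x, away from the robot) by 290 mm (its y, towards the robot's left), 15 mm thick, turned at most 0.2 rad. Three round cork pads, 76 mm diameter and 3 mm thick, lie on it in a row at y = +100 (left), 0 (middle) and -100 mm (right), x = 0; pad tops are 18 mm above the origin. Origin at the centre of the board's underside.
- palayok: Open round terracotta cooking pot, fixed on the counter (either left or right of the board): 95 mm high, 150 mm widest diameter, rim 124 mm outside and about 112 mm inside diameter. The lid rests flat on the rim, its underside 95 mm above the origin; nothing locates it sideways. Origin at the centre of its underside, z up.
- salt_pot: Small white ceramic salt pot, 42 mm diameter, 35 mm high, loose, between the board and the palayok: not to be moved. Origin at the centre of its underside.
Things that resemble listed ones, but are neither listed nor needed, are in the scene too. Leave any purple look-alike of the large_tin alone.

How it is judged:
At the end, for the whole second after the job is handed in: Large tin, jar and mill on the middle, left and right pads, within 13 mm of centre along each board axis; small tin on large tin and lid on palayok, centres within 10 mm; heights within 4 mm; all upright within 0.1 rad, at rest; salt pot within 30 mm of its start (x of large_tin in the frame of board between -0.013 and 0.013 m and y of large_tin in the frame of board between -0.013 and 0.013 m and z of large_tin in the frame of board between 0.014 and 0.022 m and x of spice_jar in the frame of board between -0.013 and 0.013 m and y of spice_jar in the frame of board between 0.087 and 0.113 m and z of spice_jar in the frame of board between 0.014 and 0.022 m and x of pepper_mill in the frame of board between -0.013 and 0.013 m and y of pepper_mill in the frame of board between -0.113 and -0.087 m and z of pepper_mill in the frame of board between 0.014 and 0.022 m and horizontal distance between small_tin and large_tin below 0.01 m and z of small_tin in the frame of large_tin between 0.04 and 0.048 m and horizontal distance between clay_lid and palayok below 0.01 m and z of clay_lid in the frame of palayok between 0.091 and 0.099 m and linear speed of each of large_tin, small_tin, spice_jar, pepper_mill, clay_lid below 0.02 m/s and angular speed of each of large_tin, small_tin, spice_jar, pepper_mill, clay_lid below 0.2 rad/s and angle between each of large_tin, small_tin, spice_jar, pepper_mill, clay_lid's own z axis and vertical below 0.1 rad and distance of salt_pot from where it was at the start of the episode below 0.03 m); the robot touches nothing.
It fails at once if the salt pot is pushed or carried 30 mm or more from its place (distance of salt_pot from where it was at the start of the episode above 0.03 m).
It also fails if it takes over 128 s, if anything falls off the work surface, if the arm or the gripper's body presses on something with over 40 N, if the wrist force passes 120 N, or if a joint passes its speed limit or range.

### The arm

A 7-joint arm with a two-finger parallel gripper is mounted at the origin on the work surface. World frame = base frame: x ahead of the robot, y to its left, z up, the work surface at z = 0. Lengths are in m, angles in rad, forces in N, time in s.
With the tool pointing down it reaches from about 0.4 to 0.925 m from the base axis. Payload 5.6 kg.
Tool frame: the origin (TCP) lies at the very end of the fingers, on their centre line; the grasp point (between the pads) lies 19 mm behind it; z points along the fingers, y is the line along which they close (so a half turn about z gives the same grasp; the last joint's range is limited). The gripper opens to 85 mm and grips with 20 to 120 N. Pads are 22 mm wide; open, the fingers measure 114 mm over their backs; the gripper's body (76 mm by 85 mm) begins 54 mm behind the grasp point. The pads swing forward as they close: fully open they stand 13 mm farther back than shut.
Start: joints at [-1.265, 0.468, -0.012, 1.603, 0.006, 1.071, -0.056], TCP at [0.222, 0.611, 0.231] pointing down, gripper open.
Joint ranges: [-2.53, 2.53], [-0.31, 2.02], [-1.57, 1.55], [0.28, 2.44], [-1.29, 4.43], [0.15, 1.84], [-2.92, 2.92]. Speed limits (rad/s): [2.57, 2.57, 3.14, 3.14, 3.14, 3.14, 3.14].

### API

Orientations are given as a rotation vector (axis times angle).
In Python, from rig import bot gives the robot as it stands.
- The arm moves only by the tool apply_moves, never from a script. Its argument "motion" is a list that holds one entry, the list of rows, each a list of 4 numbers: the shift along the tool's x, y, z in units of 0.2 m (1.0 is 0.2 m), then the turn about the tool's z in units of 90 degrees (1.0 is 90 degrees). In form: [[[x, y, z, turn], ...]]. A call has 1 to 10 rows; each row is the pose to reach, as a shift and turn from the pose commanded when the call began, along the tool's axes at that moment; what a row does not reach only later rows make up. A row lasts 1/12 s, in which the tool goes at most 41.7 mm and 7.16 degrees, less where a joint would pass 70% of its speed; a pose out of reach is approached as far as the arm can. A call with a number of a shift or a turn outside -1 to 1 is refused whole. A call with a gripper value outside its range is refused whole. "fingers" is the finger opening in mm, from 0 to 85.4, set as the call begins (left out, the last holds). The fingers move at their own pace and stop on an object; "grip_force" is the grip in N (left out, the last holds). Time passes only in rows, so rows that repeat a pose let the fingers close. It gives the time, the measured TCP pose, the force, the opening and the grip force at its end, in the units of the state.
- bot.get_state(): the state, without advancing time (a new reading comes with each control period).
- bot.camera(name): name is "side" or "top"; returns a dict with "image" (480x640x3 uint8, red, green, blue), "mtx" (3x3 intrinsics, pixels), "distortion" ([k1, k2, p1, p2, k3] as OpenCV has them; the pictures are not rectified), "T" (4x4, takes a point from camera to world coordinates). Camera axes: x right, y down, z forward; pixel columns grow to the right and rows downward; lengths in m; the calibration is good to about 2 mm. A picture is of the moment at which its call begins. There is no depth.
- bot.close_job(): hands the job in; it is judged then, once.
The state is a dict: "time": time; "q": joint angles; "qvel": joint speeds; "joint_efforts": joint torques, N m; "position": TCP position; "orientation": TCP orientation; "wrist_force": force on the tool from outside, world axes, zero at the start; "torque": the same for the moment, N m; "grip_width": finger opening in m; "grip_force": force on a finger pad.
Only numpy, scipy, OpenCV 4.12 (cv2) and the standard library are available. Lean on these libraries where they do the work, as an engineer would, in place of code of your own. Each camera call takes 0.05 s, during which the arm holds its last target. There are 200 camera calls.

## Working session

There is one attempt and no reset: what is moved stays moved. The work goes in short steps, Python scripts to look and compute and a tool call to move; the robot and the scene stay as the last step left them, time stands still between calls to the robot, and variables do not carry over. Pictures are saved under pics/ and viewed, at most 14 in all, crops included, and the job is handed in when it is done.

Besides the shell and the picture viewer there is one more tool, called after "Request:" as name(argument=value, ...), one argument or row to a line, values as JSON. apply_moves: Moves the arm, as the interface text tells. Shifts and turns lie within -1 to 1; 1 stands for 0.2 m of shift or 90 degrees of turn. Its arguments: {"type":"object","properties":{"motion":{"type":"array","items":{"type":"array","items":{"type":"array","items":{"type":"number","minimum":-1,"maximum":1}}}},"fingers":{"type":"number"},"grip_force":{"type":"number"}},"required":["motion"]}

```bash
mkdir -p pics; ls; python3 - <<'E'
from rig import bot
import cv2,numpy as np
np.set_printoptions(precision=4,suppress=True)
for n in("top","side"):
    c=bot.camera(n); cv2.imwrite(f"pics/{n}0.png",c["image"][:,:,::-1]); print(n,c["mtx"],c["distortion"],c["T"])
s=bot.get_state(); print(s)
E
```

```text
pics
top [[586.3765   0.     313.8288]
 [  0.     586.3765 236.4598]
 [  0.       0.       1.    ]] [-0.016  0.     0.     0.     0.   ] [[-0.0233 -0.9867  0.1609  0.2966]
 [-0.9995  0.0261  0.0158 -0.0184]
 [-0.0198 -0.1605 -0.9868  1.1406]
 [ 0.      0.      0.      1.    ]]
side [[464.0494   0.     326.3018]
 [  0.     464.0494 245.1967]
 [  0.       0.       1.    ]] [0.0412 0.     0.     0.     0.    ] [[ 0.9945 -0.0708  0.0771  0.4121]
 [-0.1045 -0.6339  0.7663 -0.7158]
 [-0.0054 -0.7701 -0.6378  0.6062]
 [ 0.      0.      0.      1.    ]]
{'time': 0.1, 'q': array([-1.265 ,  0.4683, -0.0116,  1.6035,  0.006 ,  1.0714, -0.0563]), 'qvel': array([-0.0002, -0.0014,  0.0004, -0.0027, -0.0009,  0.0005,  0.0014]), 'joint_efforts': array([  0.0013, -53.3525,   0.0217, -25.1968,   0.0115,   0.0043,
        -0.0001]), 'position': array([0.2221, 0.6104, 0.2304]), 'orientation': array([-0.5452, -3.0938,  0.0025]), 'wrist_force': array([ 0.5465,  0.1564, -0.526 ]), 'torque': array([ 0.0003, -0.0538,  0.0213]), 'grip_force': 0.0, 'grip_width': 0.08520423418824265}
```

View pics/top0.png

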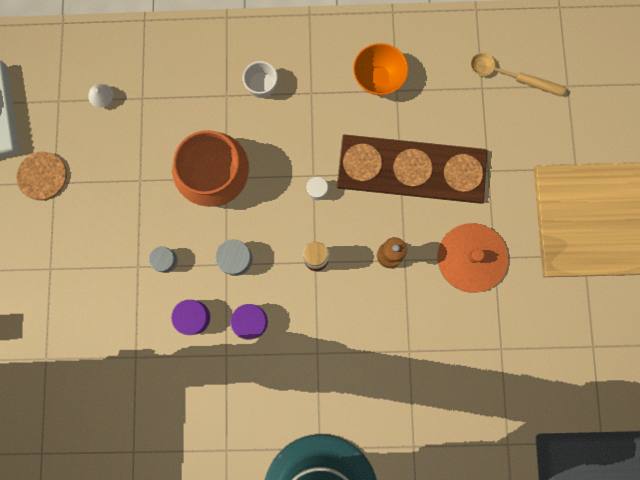

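View pics/side0.png

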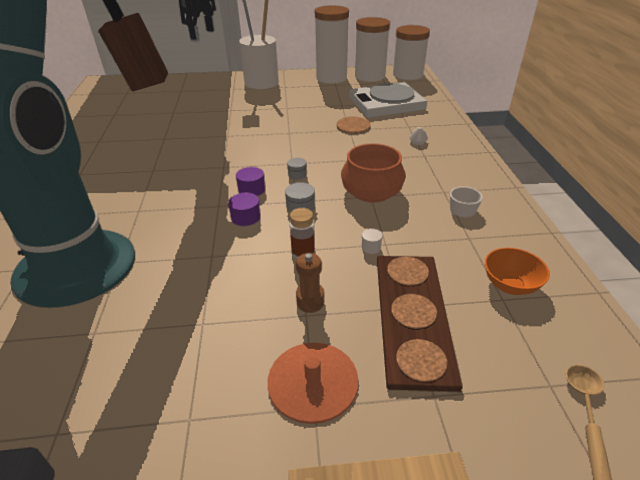

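The top view shows the board at (412,168) with its pads at (362,162), (412,168) and (463,173). The palayok is at (210,168) and the salt pot at (317,187).

Candidates, by top-view pixel:
- **Large tin:** steel (233,257). The purple tins (190,318) and (249,322) are look-alikes, so not those.
- **Small tin:** steel (162,259).
- **Jar:** (316,255).
- **Mill:** (392,252). The white thing at (100,96) is not it.
- **Lid:** (473,258), the one with a knob. The cork trivet (41,176) is not it.
- **Salt pot:** (317,187). The grey cup (260,78) is not it.

Next I'll check these choices in a crop and measure.

```bash
cat > h.py <<'E'
from rig import bot
import cv2,numpy as np
np.set_printoptions(precision=4,suppress=True)
def ray(c,px,z):
    p=cv2.undistortPoints(np.array(px,float).reshape(-1,1,2),c["mtx"],c["distortion"]).reshape(-1,2)
    d=np.c_[p,np.ones(len(p))]@c["T"][:3,:3].T; o=c["T"][:3,3]
    return o+d*((z-o[2])/d[:,2])[:,None]
def proj(c,P):
    T=np.linalg.inv(c["T"]); return cv2.projectPoints(np.array(P,float).reshape(-1,1,3),cv2.Rodrigues(T[:3,:3])[0],T[:3,3],c["mtx"],c["distortion"])[0].reshape(-1,2)
def hsv(c): return cv2.cvtColor(c["image"],cv2.COLOR_RGB2HSV)
def blob(c,lo,hi,near,r):
    "contour of the colour mask nearest to/within a window round a pixel"
    m=cv2.inRange(hsv(c),np.array(lo),np.array(hi)); w=np.zeros_like(m); cv2.circle(w,near,r,255,-1); m&=w
    m=cv2.morphologyEx(m,cv2.MORPH_CLOSE,np.ones((3,3),np.uint8))
    return max(cv2.findContours(m,cv2.RETR_EXTERNAL,cv2.CHAIN_APPROX_NONE)[0],key=cv2.contourArea)
def disc(c,cnt,z):
    "centre and diameter of a disc face at height z"
    P=ray(c,cv2.convexHull(cnt).reshape(-1,2),z)[:,:2].astype(np.float32)*1000
    e=cv2.fitEllipse(P); return np.round(e[0],1),np.round(e[1],1)
E
python3 - <<'E'
from h import *
c=bot.camera("top"); im=c["image"][:,:,::-1]
cv2.imwrite("pics/crop1.png",cv2.resize(im[120:340,130:520],None,fx=2,fy=2,interpolation=cv2.INTER_CUBIC))
H=hsv(c)
for n,p in dict(small=(162,259),large=(233,257),purple=(190,318),jar=(316,249),mill=(387,252),lid=(460,270),knob=(476,256),rim=(183,148),salt=(317,187),padL=(362,162),padM=(412,168),board=(388,190),floor=(280,280)).items(): print(n,H[p[1]-1:p[1]+2,p[0]-1:p[0]+2].reshape(-1,3).mean(0).round(), ray(c,[p],0)[0])
E
```

```text
small [ 37.  16. 148.] [0.4455 0.3001 0.    ]
large [ 41.  15. 151.] [0.4459 0.1597 0.    ]
purple [140. 155. 150.] [0.3289 0.2434 0.    ]
jar [ 18. 140. 195.] [ 0.4575 -0.0038  0.    ]
mill [ 14. 175. 166.] [ 0.4479 -0.1427  0.    ]
lid [ 10. 182. 204.] [ 0.4089 -0.2829  0.    ]
knob [ 11. 182. 197.] [ 0.4355 -0.3158  0.    ]
rim [ 10. 179.  96.] [0.6717 0.2615 0.    ]
salt [ 22.  34. 220.] [ 0.5825 -0.0088  0.    ]
padL [ 15. 148. 177.] [ 0.6316 -0.1005  0.    ]
padM [ 14. 147. 176.] [ 0.6163 -0.2001  0.    ]
board [ 11. 167.  84.] [ 0.5724 -0.1501  0.    ]
floor [ 19.  88. 203.] [0.3983 0.0678 0.    ]
```

View pics/crop1.png

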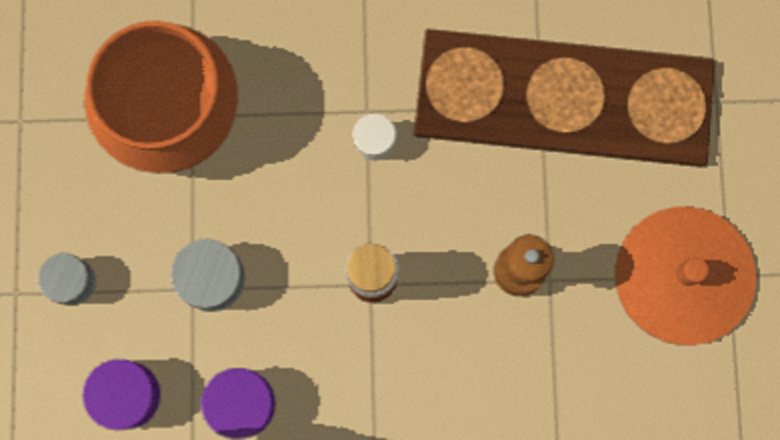

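The crop confirms the choices: two grey steel tins, a jar with a light cap, a mill with a steel button, and a lid with a knob. Now I'll measure them.

```bash
cat >> h.py <<'E'
def far(c,cnt,z,r,ax=0):
    "centre (mm) of a round top of radius r (mm) at height z: lateral mid, radial from the edge away from camera nadir"
    P=ray(c,cnt.reshape(-1,2),z)[:,:2]*1000; n=c["T"][:2,3]*1000
    u=P.mean(0)-n; u/=np.hypot(*u); v=np.array([-u[1],u[0]]); a=(P-n)@u; b=(P-n)@v
    return np.round(n+u*(a.max()+.8-r)+v*(b.max()+b.min())/2,1), "width",np.ptp(b)+1.6, "len",np.ptp(a)+1.6
G=([0,0,100],[179,45,190])
E
python3 - <<'E'
from h import *
c=bot.camera("top")
print("small",far(c,blob(c,*G,(162,259),22),.036,24))
print("large",far(c,blob(c,*G,(233,257),26),.044,33))
print("jar",far(c,blob(c,(8,105,60),(25,255,255),(316,255),20),.092,22))
print("mill",far(c,blob(c,(5,120,110),(18,255,255),(392,252),24),.102,22))
b=blob(c,(0,0,110),(179,75,255),(397,248),6); print("button",ray(c,b.reshape(-1,2).mean(0),.112), len(b))
print("salt",far(c,blob(c,(0,0,190),(179,60,255),(317,187),15),.035,21))
l=blob(c,(5,150,60),(14,255,255),(473,258),45); print("lid",disc(c,l,.005),cv2.contourArea(l))
pads=[disc(c,blob(c,(8,110,120),(25,255,255),p,24),.018) for p in((362,162),(412,168),(463,173))]
for p in pads: print("pad",p)
d=(pads[0][0]-pads[2][0]); print("yaw",np.arctan2(-d[0],d[1]),np.hypot(*d))
k=blob(c,(5,140,40),(16,255,130),(206,163),40); print("inner",disc(c,k,.095)); 
k=blob(c,(5,140,40),(16,255,255),(210,168),48); print("pot",disc(c,k,.06))
s=bot.camera("side")
for n,p,z in(("large",(300,191),.044),("small",(297,164),.036),("jar",(301,216),.092),("button",(309,258),.112),("knob",(312,361),.048),("salt",(371,235),.035)): print("side",n,ray(s,[p],z)[0])
print(R:=cv2.Rodrigues(bot.get_state()["orientation"])[0])
E
```

```text
small (array([441.9, 292. ]), 'width', np.float64(47.50670139273114), 'len', np.float64(47.930894247907794))
large (array([441.6, 154.4]), 'width', np.float64(66.13049019693189), 'len', np.float64(66.1476297613822))
jar (array([436.9,  -2.9]), 'width', np.float64(42.70319354391888), 'len', np.float64(54.18939161960338))
mill (array([ 439.8, -144.8]), 'width', np.float64(46.93502854690038), 'len', np.float64(59.443010756353836))
button [[ 0.4403 -0.1454  0.112 ]] 17
salt (array([573.9,  -7.4]), 'width', np.float64(40.78860782641231), 'len', np.float64(40.1413879248606))
lid (array([ 433. , -307.6]), array([134.4, 136.2])) 3705.5
pad (array([627.6, -97.3]), array([75.3, 81.3]))
pad (array([ 613.6, -197.7]), array([76.1, 76.5]))
pad (array([ 600. , -296.6]), array([75.9, 76.6]))
yaw -0.13760945875105712 201.2020129123961
inner (array([605.8, 185.1]), array([126.7, 135.8]))
pot (array([611.5, 195.1]), array([144.6, 152.8]))
side large [0.4419 0.1528 0.044 ]
side small [0.4425 0.286  0.036 ]
side jar [ 0.436  -0.0072  0.092 ]
side button [ 0.4407 -0.1513  0.112 ]
side knob [ 0.4316 -0.3041  0.048 ]
side salt [ 0.5724 -0.008   0.035 ]
[[-0.9397  0.3419 -0.0002]
 [ 0.3419  0.9397 -0.0008]
 [-0.0001 -0.0008 -1.    ]]
```

Request:
apply_moves(
  motion=[
    [[-0.15, -0.14, 0, -0.07], [-0.3, -0.28, 0, -0.14], [-0.45, -0.42, 0, -0.21], [-0.6, -0.56, 0, -0.2222], [-0.75, -0.7, 0, -0.2222], [-0.9, -0.85, 0, -0.2222], [-0.9, -0.85, 0, -0.2222], [-0.9, -0.85, 0, -0.2222], [-0.9, -0.85, 0, -0.2222]],
  ],
  fingers=85,
)

```text
time: 1.0
position: [0.3331, 0.39, 0.2316]
orientation: [0.0, 3.141, 0.002]
wrist_force: [-0.1, 0.4, 0.4]
grip_width: 0.0852
grip_force: 0.0
```

Request:
apply_moves(
  motion=[
    [[-0.1, -0.19, 0, 0], [-0.2, -0.38, 0, 0], [-0.3, -0.57, 0, 0], [-0.4, -0.76, 0, 0], [-0.545, -0.9, 0, 0], [-0.545, -1.0, 0, 0], [-0.545, -1.0, 0, 0]],
  ],
)

```text
time: 1.58
position: [0.4439, 0.186, 0.2312]
orientation: [0.008, 3.141, -0.003]
wrist_force: [0.4, 0.1, -0.5]
grip_width: 0.0851
grip_force: 0.0
```

Request:
apply_moves(
  motion=[
    [[0, -0.1, 0.1, 0], [0, -0.178, 0.25, 0], [0, -0.178, 0.4, 0], [0, -0.178, 0.55, 0], [0, -0.178, 0.7, 0], [0, -0.178, 0.8, 0], [0, -0.178, 0.8, 0], [0, -0.178, 0.8, 0], [0, -0.178, 0.8, 0]],
  ],
)

```text
time: 2.33
position: [0.4429, 0.1555, 0.0721]
orientation: [-0.003, 3.14, 0.002]
wrist_force: [-0.5, 0.2, 0.1]
grip_width: 0.0846
grip_force: 0.0
```

Request:
apply_moves(
  motion=[
    [[0, -0.005, 0.1, 0], [0, -0.005, 0.2, 0], [0, -0.005, 0.28, 0], [0, -0.005, 0.32, 0], [0, -0.005, 0.32, 0], [0, -0.005, 0.32, 0], [0, -0.005, 0.32, 0]],
  ],
)

```text
time: 2.92
position: [0.4433, 0.1535, 0.0085]
orientation: [-0.001, 3.139, 0.002]
wrist_force: [0.2, -0.1, -0.7]
grip_width: 0.0852
grip_force: 0.0
```

Request:
apply_moves(
  motion=[
    [[0, 0, 0, 0], [0, 0, 0, 0], [0, 0, 0, 0], [0, 0, 0, 0], [0, 0, 0, 0], [0, 0, 0, 0], [0, 0, 0, 0], [0, 0, 0, 0]],
  ],
  fingers=50,
  grip_force=40,
)

```text
time: 3.58
position: [0.4431, 0.1536, 0.0086]
orientation: [-0.0, 3.14, 0.002]
wrist_force: [0.1, -0.8, 7.5]
grip_width: 0.0648
grip_force: 42.7
```

Request:
apply_moves(
  motion=[
    [[0, 0, -0.05, 0], [0, 0, -0.15, 0], [0, 0, -0.3, 0], [0, 0, -0.45, 0], [0, 0, -0.6, 0], [0, 0, -0.65, 0], [0, 0, -0.65, 0]],
  ],
)

```text
time: 4.17
position: [0.4439, 0.1536, 0.1403]
orientation: [-0.0, 3.136, 0.004]
wrist_force: [0.1, 0.6, -1.7]
grip_width: 0.0648
grip_force: 45.3
```

Request:
apply_moves(
  motion=[
    [[-0.04, -0.06, 0, 0], [-0.12, -0.2, 0, 0], [-0.22, -0.36, 0, 0], [-0.32, -0.52, 0, 0], [-0.42, -0.68, 0, 0], [-0.5, -0.84, 0, 0], [-0.58, -0.93, 0, 0], [-0.58, -0.93, 0, 0]],
  ],
)

```text
time: 4.83
position: [0.5598, -0.0392, 0.1357]
orientation: [0.012, 3.141, -0.006]
wrist_force: [0.7, 0.2, -1.0]
grip_width: 0.0649
grip_force: 45.4
```

Request:
apply_moves(
  motion=[
    [[-0.04, -0.12, 0, 0], [-0.12, -0.28, 0, 0], [-0.2, -0.45, 0, 0], [-0.26, -0.6, 0, 0], [-0.28, -0.74, 0, 0], [-0.28, -0.82, 0, 0], [-0.28, -0.82, 0, 0], [-0.28, -0.82, 0, 0], [-0.28, -0.82, 0, 0]],
  ],
)

```text
time: 5.58
position: [0.6135, -0.1951, 0.1357]
orientation: [0.002, -3.139, -0.003]
wrist_force: [0.3, 1.2, -2.1]
grip_width: 0.065
grip_force: 45.4
```

Request:
apply_moves(
  motion=[
    [[-0.008, -0.01, 0.1, 0], [-0.008, -0.01, 0.22, 0], [-0.008, -0.01, 0.34, 0], [-0.008, -0.01, 0.44, 0], [-0.008, -0.01, 0.5, 0], [-0.008, -0.01, 0.525, 0], [-0.008, -0.01, 0.535, 0], [-0.008, -0.01, 0.54, 0], [-0.008, -0.01, 0.54, 0]],
  ],
)

```text
time: 6.33
position: [0.6168, -0.199, 0.0303]
orientation: [-0.001, 3.14, -0.001]
wrist_force: [-0.3, -0.3, -2.3]
grip_width: 0.0648
grip_force: 45.4
```

Request:
apply_moves(
  motion=[
    [[0, 0, 0.01, 0], [0, 0, 0.018, 0], [0, 0, 0.018, 0], [0, 0, 0.018, 0]],
  ],
)

```text
time: 6.67
position: [0.6167, -0.1992, 0.0267]
orientation: [0.0, 3.14, -0.0]
wrist_force: [-0.1, 1.2, 3.5]
grip_width: 0.0647
grip_force: 45.5
```

Request:
apply_moves(
  motion=[
    [[0, 0, 0, 0], [0, 0, 0, 0], [0, 0, 0, 0], [0, 0, 0, 0], [0, 0, 0, 0], [0, 0, -0.08, 0], [0, 0, -0.25, 0], [0, 0, -0.45, 0], [0, 0, -0.6, 0], [0, 0, -0.6, 0]],
  ],
  fingers=85,
)

```text
time: 7.5
position: [0.62, -0.2005, 0.153]
orientation: [0.0, 3.13, -0.005]
wrist_force: [0.4, 0.3, 0.7]
grip_width: 0.0849
grip_force: 0.0
```

Request:
apply_moves(
  motion=[
    [[0.05, 0.14, 0, 0], [0.1, 0.32, 0, 0], [0.2, 0.5, 0, 0], [0.3, 0.68, 0, 0], [0.4, 0.86, 0, 0], [0.45, 1, 0, 0], [0.45, 1, 0, 0]],
  ],
)

```text
time: 8.08
position: [0.5233, 0.0081, 0.1453]
orientation: [0.015, -3.139, -0.006]
wrist_force: [-0.2, 0.4, -0.0]
grip_width: 0.0848
grip_force: 0.0
```

Request:
apply_moves(
  motion=[
    [[0.1, 0.18, 0, 0], [0.2, 0.36, 0, 0], [0.3, 0.54, 0, 0], [0.4, 0.72, 0, 0], [0.43, 0.9, 0, 0], [0.43, 1, 0, 0], [0.43, 1, 0, 0]],
  ],
)

```text
time: 8.67
position: [0.4394, 0.2061, 0.1459]
orientation: [-0.012, 3.14, 0.004]
wrist_force: [0.2, -0.0, 0.1]
grip_width: 0.0851
grip_force: 0.0
```

```bash
python3 - <<'E'
from h import *
c=bot.camera("top")
cv2.imwrite("pics/top1.png",c["image"][100:300,130:520,::-1])
print("large",far(c,blob(c,*G,(412,165),26),.062,33))
print(proj(c,[.6137,-.1977,.062]))
print("small",far(c,blob(c,*G,(162,259),22),.036,24)); print(bot.get_state()["position"])
b=blob(c,(5,150,40),(16,255,255),(210,168),48); print(cv2.boundingRect(b),proj(c,[.61,.19,.095]))
cv2.imwrite("pics/pot.png",cv2.resize(c["image"][115:220,160:260,::-1],None,fx=5,fy=5,interpolation=cv2.INTER_CUBIC))
E
```

```text
large (array([ 615. , -200.3]), 'width', np.float64(66.78998859928132), 'len', np.float64(77.33736467970343))
[[415.5563 160.3493]]
small (array([446.3, 235.3]), 'width', np.float64(4.90086712033775), 'len', np.float64(4.964061519198287))
[0.4398 0.2032 0.1457]
(173, 131, 76, 75) [[208.6191 163.0394]]
```

View pics/pot.png

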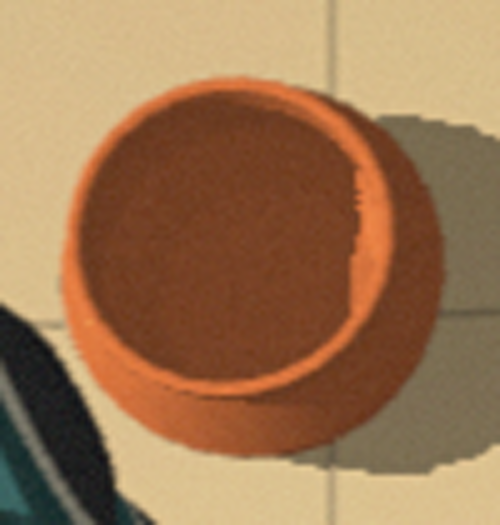

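The pot crop shows the rim's outer ring running from 66 to 393 in columns and 77 to 397 in rows. That puts its centre near full-picture pixel (205.5,162), or about (0.612, 0.195) m at rim height. The large tin sits within 3 mm of its pad centre. Next is the small tin.

Request:
apply_moves(
  motion=[
    [[-0.01, 0.1, 0, 0], [-0.012, 0.25, 0, 0], [-0.012, 0.38, 0.05, 0], [-0.012, 0.435, 0.2, 0], [-0.012, 0.435, 0.35, 0], [-0.012, 0.435, 0.4, 0], [-0.012, 0.435, 0.4, 0], [-0.012, 0.435, 0.4, 0]],
  ],
)

```text
time: 9.38
position: [0.443, 0.2863, 0.0657]
orientation: [-0.004, -3.141, 0.002]
wrist_force: [-0.2, 0.6, 0.5]
grip_width: 0.0851
grip_force: 0.0
```

Request:
apply_moves(
  motion=[
    [[0, 0.02, 0.1, 0], [0, 0.02, 0.2, 0], [0, 0.02, 0.27, 0], [0, 0.02, 0.29, 0], [0, 0.02, 0.29, 0], [0, 0.02, 0.29, 0]],
  ],
)

```text
time: 9.88
position: [0.4435, 0.292, 0.0091]
orientation: [0.001, 3.14, 0.002]
wrist_force: [0.3, 0.9, 0.6]
grip_width: 0.0846
grip_force: 0.0
```

Request:
apply_moves(
  motion=[
    [[0, 0, 0, 0], [0, 0, 0, 0], [0, 0, 0, 0], [0, 0, 0, 0], [0, 0, 0, 0], [0, 0, 0, 0], [0, 0, 0, 0], [0, 0, 0, 0], [0, 0, 0, 0]],
  ],
  fingers=35,
  grip_force=35,
)

```text
time: 10.63
position: [0.4428, 0.2924, 0.0088]
orientation: [-0.0, 3.14, 0.001]
wrist_force: [-1.2, -1.2, 6.7]
grip_width: 0.047
grip_force: 35.2
```

Request:
apply_moves(
  motion=[
    [[0, 0, -0.05, 0], [0, 0, -0.2, 0], [0, 0, -0.4, 0], [0, 0, -0.6, 0], [0, 0, -0.7, 0], [0, 0, -0.7, 0], [0, 0, -0.7, 0]],
  ],
)

```text
time: 11.22
position: [0.4427, 0.2924, 0.1494]
orientation: [-0.0, 3.139, 0.003]
wrist_force: [0.2, -0.6, -1.1]
grip_width: 0.0469
grip_force: 36.3
```

Request:
apply_moves(
  motion=[
    [[0, -0.08, 0, 0], [0, -0.24, 0, 0], [0, -0.4, 0, 0], [0, -0.56, 0, 0], [0, -0.72, 0, 0], [0, -0.88, 0, 0], [0, -0.95, 0, 0], [0, -0.95, 0, 0]],
  ],
)

```text
time: 11.88
position: [0.4408, 0.0977, 0.1462]
orientation: [-0.009, -3.138, 0.004]
wrist_force: [-0.7, 0.7, -0.6]
grip_width: 0.0471
grip_force: 36.3
```

Request:
apply_moves(
  motion=[
    [[-0.05, -0.12, 0, 0], [-0.15, -0.28, 0, 0], [-0.25, -0.44, 0, 0], [-0.35, -0.6, 0, 0], [-0.45, -0.74, 0, 0], [-0.5, -0.8, 0, 0], [-0.5, -0.8, 0, 0], [-0.5, -0.8, 0, 0]],
  ],
)

```text
time: 12.55
position: [0.5416, -0.0576, 0.1461]
orientation: [-0.001, -3.139, -0.0]
wrist_force: [-0.7, -0.1, -0.9]
grip_width: 0.047
grip_force: 36.4
```

Request:
apply_moves(
  motion=[
    [[-0.05, -0.1, 0, 0], [-0.15, -0.25, 0, 0], [-0.25, -0.4, 0, 0], [-0.33, -0.55, 0, 0], [-0.365, -0.66, 0, 0], [-0.365, -0.71, 0, 0], [-0.365, -0.71, 0, 0], [-0.365, -0.71, 0, 0], [-0.365, -0.71, 0, 0]],
  ],
)

```text
time: 13.3
position: [0.6149, -0.1967, 0.1472]
orientation: [0.005, -3.14, -0.004]
wrist_force: [-0.3, 0.6, -0.3]
grip_width: 0.0475
grip_force: 36.4
```

Request:
apply_moves(
  motion=[
    [[-0.005, -0.015, 0.1, 0], [-0.005, -0.015, 0.2, 0], [-0.005, -0.015, 0.3, 0], [-0.005, -0.015, 0.35, 0], [-0.005, -0.015, 0.36, 0], [-0.005, -0.015, 0.36, 0], [-0.005, -0.015, 0.36, 0], [-0.005, -0.015, 0.36, 0]],
  ],
)

```text
time: 13.97
position: [0.6173, -0.203, 0.0771]
orientation: [-0.001, 3.139, -0.001]
wrist_force: [-0.3, -0.5, -0.5]
grip_width: 0.0468
grip_force: 36.4
```

Request:
apply_moves(
  motion=[
    [[0.005, 0.01, 0.015, 0], [0.005, 0.01, 0.025, 0], [0.005, 0.01, 0.03, 0], [0.005, 0.01, 0.03, 0], [0.005, 0.01, 0.03, 0]],
  ],
)

```text
time: 14.38
position: [0.6156, -0.2007, 0.0709]
orientation: [-0.001, 3.141, 0.001]
wrist_force: [-1.6, 1.3, 6.3]
grip_width: 0.0469
grip_force: 37.1
```

Request:
apply_moves(
  motion=[
    [[0, 0, 0, 0], [0, 0, 0, 0], [0, 0, 0, 0], [0, 0, 0, 0], [0, 0, 0, 0], [0, 0, -0.08, 0], [0, 0, -0.25, 0], [0, 0, -0.4, 0], [0, 0, -0.5, 0], [0, 0, -0.5, 0]],
  ],
  fingers=75,
)

```text
time: 15.22
position: [0.6182, -0.2022, 0.1749]
orientation: [0.0, 3.133, -0.003]
wrist_force: [1.4, -0.5, 0.7]
grip_width: 0.0751
grip_force: 0.0
```

Request:
apply_moves(
  motion=[
    [[0.1, 0.12, 0, 0], [0.25, 0.28, 0, 0], [0.4, 0.44, 0, 0], [0.54, 0.6, 0, 0], [0.68, 0.74, 0, 0], [0.82, 0.88, 0, 0], [0.89, 0.98, 0, 0], [0.89, 0.98, 0, 0], [0.89, 0.98, 0, 0]],
  ],
  fingers=85,
)

```text
time: 15.97
position: [0.4367, -0.004, 0.1696]
orientation: [-0.005, 3.142, 0.001]
wrist_force: [0.5, -0.9, 0.4]
grip_width: 0.0849
grip_force: 0.0
```

```bash
python3 - <<'E'
from h import *
c=bot.camera("top"); s=bot.camera("side")
p=proj(c,[.615,-.2,.098])[0].astype(int); print(p)
print("small",far(c,blob(c,*G,tuple(int(v) for v in p),30),.098,24))
cv2.imwrite("pics/stack.png",np.hstack([cv2.resize(c["image"][120:230,330:500,::-1],(510,330)),cv2.resize(s["image"][220:385,370:470,::-1],(200,330))]))
print(bot.get_state()["position"])
E
```

```text
[419 153]
small (array([ 615.8, -199. ]), 'width', np.float64(61.57869401836402), 'len', np.float64(79.90783541527466))
[ 0.438  -0.0057  0.1697]
```

View pics/stack.png

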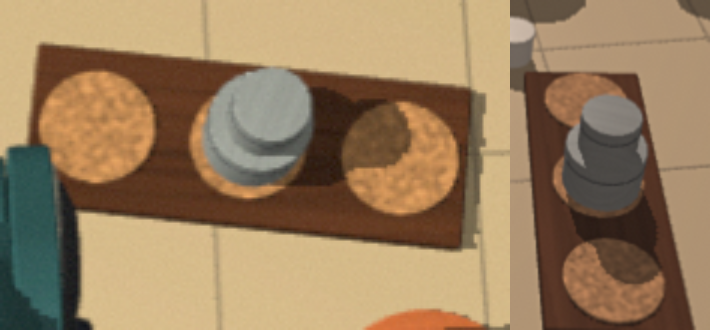

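The stack shows the small tin upright on the large tin. Its top is at about crop pixel (272,106), 3–4 mm from centre. Next is the jar.

Request:
apply_moves(
  motion=[
    [[0, 0.005, 0.1, 0], [0, 0.01, 0.25, 0], [0, 0.01, 0.4, 0], [0, 0.01, 0.55, 0], [0, 0.01, 0.64, 0], [0, 0.01, 0.67, 0], [0, 0.01, 0.67, 0], [0, 0.01, 0.67, 0]],
  ],
)

```text
time: 16.73
position: [0.438, -0.0039, 0.0358]
orientation: [0.002, 3.141, -0.001]
wrist_force: [-0.3, -0.2, 0.1]
grip_width: 0.0851
grip_force: 0.0
```

Request:
apply_moves(
  motion=[
    [[0, 0, 0, 0], [0, 0, 0, 0], [0, 0, 0, 0], [0, 0, 0, 0], [0, 0, 0, 0], [0, 0, 0, 0], [0, 0, 0, 0], [0, 0, 0, 0], [0, 0, 0, 0]],
  ],
  fingers=35,
  grip_force=45,
)

```text
time: 17.48
position: [0.4382, -0.0029, 0.0369]
orientation: [-0.0, 3.139, 0.001]
wrist_force: [-1.7, 0.2, 6.3]
grip_width: 0.0472
grip_force: 45.2
```

Request:
apply_moves(
  motion=[
    [[0, 0, -0.05, 0], [0, 0, -0.15, 0], [0, 0, -0.3, 0], [0, 0, -0.45, 0], [0, 0, -0.6, 0], [0, 0, -0.6, 0], [0, 0, -0.6, 0]],
  ],
)

```text
time: 18.07
position: [0.4384, -0.0027, 0.1578]
orientation: [-0.001, 3.137, 0.002]
wrist_force: [0.2, 0.6, -1.5]
grip_width: 0.0473
grip_force: 46.7
```

Request:
apply_moves(
  motion=[
    [[-0.06, -0.03, 0, 0], [-0.2, -0.1, 0, 0], [-0.36, -0.18, 0, 0], [-0.52, -0.26, 0, 0], [-0.68, -0.34, 0, 0], [-0.84, -0.42, 0, 0], [-0.93, -0.465, 0, 0], [-0.953, -0.475, 0, 0], [-0.953, -0.475, 0, 0], [-0.953, -0.475, 0, 0]],
  ],
)

```text
time: 18.9
position: [0.6262, -0.0974, 0.1541]
orientation: [0.0, -3.138, -0.001]
wrist_force: [-0.2, -0.1, -0.9]
grip_width: 0.0475
grip_force: 46.7
```

Request:
apply_moves(
  motion=[
    [[0, 0, 0.05, 0], [0, 0, 0.15, 0], [0, 0, 0.27, 0], [0, 0, 0.38, 0], [0, 0, 0.45, 0], [0, 0, 0.48, 0], [0, 0, 0.48, 0], [0, 0, 0.48, 0]],
  ],
)

```text
time: 19.57
position: [0.6281, -0.0979, 0.0602]
orientation: [-0.0, 3.141, -0.0]
wrist_force: [-0.3, -0.4, -1.4]
grip_width: 0.0471
grip_force: 46.7
```

Request:
apply_moves(
  motion=[
    [[-0.005, 0, 0.012, 0], [-0.005, 0, 0.022, 0], [-0.005, 0, 0.026, 0], [-0.005, 0, 0.026, 0], [-0.005, 0, 0.026, 0]],
  ],
)

```text
time: 19.98
position: [0.6294, -0.098, 0.055]
orientation: [-0.0, 3.14, 0.0]
wrist_force: [-0.4, -0.3, 0.1]
grip_width: 0.0473
grip_force: 46.8
```

Request:
apply_moves(
  motion=[
    [[0, 0, 0.005, 0], [0, 0, 0.005, 0], [0, 0, 0.005, 0]],
  ],
)

```text
time: 20.23
position: [0.6294, -0.098, 0.055]
orientation: [-0.0, 3.14, 0.0]
wrist_force: [-2.6, 1.0, 7.1]
grip_width: 0.0466
grip_force: 47.6
```

Request:
apply_moves(
  motion=[
    [[0, 0, 0, 0], [0, 0, 0, 0], [0, 0, 0, 0], [0, 0, 0, 0], [0, 0, 0, 0], [0, 0, -0.08, 0], [0, 0, -0.25, 0], [0, 0, -0.4, 0], [0, 0, -0.55, 0], [0, 0, -0.6, 0]],
  ],
  fingers=68,
)

```text
time: 21.07
position: [0.6313, -0.0986, 0.1783]
orientation: [0.0, 3.135, -0.001]
wrist_force: [1.4, 0.4, -0.1]
grip_width: 0.0678
grip_force: 0.0
```

Request:
apply_moves(
  motion=[
    [[0.15, -0.04, 0, 0], [0.3, -0.08, 0, 0], [0.45, -0.12, 0, 0], [0.6, -0.16, 0, 0], [0.75, -0.2, 0, 0], [0.9, -0.245, 0, 0], [0.947, -0.245, 0, 0], [0.947, -0.245, 0, 0], [0.947, -0.245, 0, 0]],
  ],
  fingers=85,
)

```text
time: 21.82
position: [0.4403, -0.1468, 0.1738]
orientation: [-0.0, 3.14, 0.0]
wrist_force: [0.3, 0.8, 0.3]
grip_width: 0.0853
grip_force: 0.0
```

Request:
apply_moves(
  motion=[
    [[0, 0, 0.1, 0], [0, 0, 0.25, 0], [0, 0, 0.38, 0], [0, 0, 0.48, 0], [0, 0, 0.53, 0], [0, 0, 0.53, 0], [0, 0, 0.53, 0]],
  ],
)

```text
time: 22.4
position: [0.4404, -0.1469, 0.0673]
orientation: [0.001, -3.141, 0.0]
wrist_force: [0.1, 0.4, 0.4]
grip_width: 0.085
grip_force: 0.0
```

Request:
apply_moves(
  motion=[
    [[0, 0, 0, 0], [0, 0, 0, 0], [0, 0, 0, 0], [0, 0, 0, 0], [0, 0, 0, 0], [0, 0, 0, 0], [0, 0, 0, 0], [0, 0, 0, 0], [0, 0, 0, 0]],
  ],
  fingers=30,
  grip_force=45,
)

```text
time: 23.15
position: [0.4405, -0.147, 0.0686]
orientation: [-0.001, 3.139, 0.0]
wrist_force: [-0.7, 1.4, 6.9]
grip_width: 0.0432
grip_force: 44.9
```

Request:
apply_moves(
  motion=[
    [[0, 0, -0.05, 0], [0, 0, -0.15, 0], [0, 0, -0.3, 0], [0, 0, -0.45, 0], [0, 0, -0.6, 0], [0, 0, -0.6, 0], [0, 0, -0.6, 0]],
  ],
)

```text
time: 23.73
position: [0.4404, -0.1472, 0.1895]
orientation: [-0.0, 3.137, -0.0]
wrist_force: [-0.1, -0.8, -1.6]
grip_width: 0.0435
grip_force: 46.1
```

```bash
python3 - <<'E'
from h import *
c=bot.camera("top"); s=bot.camera("side")
p=proj(c,[.6276,-.0973,.11])[0].astype(int); print(p)
b=blob(c,(8,105,60),(25,255,255),(362,157),22); print("jar?",far(c,b,.110,22))
cv2.imwrite("pics/chk2.png",np.hstack([cv2.resize(c["image"][120:270,320:500,::-1],(432,360)),cv2.resize(s["image"][140:400,240:480,::-1],(332,360))]))
print(bot.get_state()["position"])
E
```

```text
[364 146]
jar? (array([628.4, -96.7]), 'width', np.float64(79.03267275255818), 'len', np.float64(83.71363071670558))
[ 0.4387 -0.1468  0.1871]
```

View pics/chk2.png

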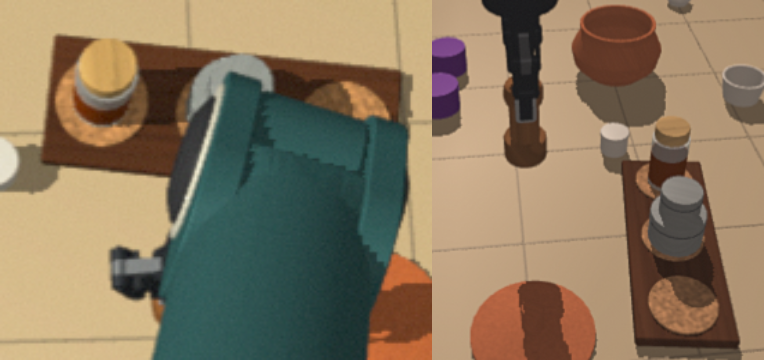

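Crop: the jar stands on the left pad with its cap at (109,67), 3 mm off. The mill hangs upright in the grip. Next I'll carry the mill over.

Request:
apply_moves(
  motion=[
    [[-0.05, -0.05, 0, 0], [-0.15, -0.15, 0, 0], [-0.28, -0.27, 0, 0], [-0.41, -0.39, 0, 0], [-0.54, -0.51, 0, 0], [-0.67, -0.63, 0, 0], [-0.77, -0.72, 0, 0], [-0.8, -0.75, 0, 0], [-0.8, -0.75, 0, 0], [-0.8, -0.75, 0, 0]],
  ],
)

```text
time: 24.67
position: [0.598, -0.2964, 0.1852]
orientation: [-0.001, -3.137, -0.003]
wrist_force: [-0.1, 1.5, -1.1]
grip_width: 0.0427
grip_force: 46.2
```

Request:
apply_moves(
  motion=[
    [[0, 0, 0.05, 0], [0, 0, 0.15, 0], [0, 0, 0.27, 0], [0, 0, 0.38, 0], [0, 0, 0.45, 0], [0, 0, 0.48, 0], [0, 0, 0.48, 0], [0, 0, 0.48, 0]],
  ],
)

```text
time: 25.33
position: [0.5998, -0.2969, 0.092]
orientation: [-0.001, 3.141, -0.0]
wrist_force: [-0.0, 0.4, -1.2]
grip_width: 0.0429
grip_force: 46.2
```

Request:
apply_moves(
  motion=[
    [[0, 0, 0.012, 0], [0, 0, 0.022, 0], [0, 0, 0.027, 0], [0, 0, 0.027, 0], [0, 0, 0.027, 0]],
  ],
)

```text
time: 25.75
position: [0.6, -0.2971, 0.0868]
orientation: [-0.0, 3.14, -0.001]
wrist_force: [-0.0, -0.5, 0.9]
grip_width: 0.0428
grip_force: 46.3
```

Request:
apply_moves(
  motion=[
    [[0, 0, 0.004, 0], [0, 0, 0.004, 0], [0, 0, 0.004, 0]],
  ],
)

```text
time: 26.0
position: [0.6003, -0.2972, 0.0867]
orientation: [-0.0, 3.14, -0.0]
wrist_force: [-1.7, 1.7, 5.0]
grip_width: 0.0427
grip_force: 47.0
```

Request:
apply_moves(
  motion=[
    [[0, 0, 0, 0], [0, 0, 0, 0], [0, 0, 0, 0], [0, 0, 0, 0], [0, 0, 0, 0], [0, 0, -0.08, 0], [0, 0, -0.25, 0], [0, 0, -0.4, 0], [0, 0, -0.55, 0], [0, 0, -0.6, 0]],
  ],
  fingers=70,
)

```text
time: 26.83
position: [0.6015, -0.2983, 0.2104]
orientation: [-0.0, 3.135, -0.005]
wrist_force: [1.5, -1.4, 0.4]
grip_width: 0.0697
grip_force: 0.0
```

Request:
apply_moves(
  motion=[
    [[0.15, -0.01, 0, 0], [0.3, -0.02, 0, 0], [0.45, -0.03, 0, 0], [0.6, -0.04, 0, 0], [0.75, -0.05, 0, 0], [0.835, -0.05, 0.1, 0], [0.835, -0.05, 0.3, 0], [0.835, -0.05, 0.5, 0], [0.835, -0.05, 0.5, 0], [0.835, -0.05, 0.5, 0]],
  ],
)

```text
time: 27.67
position: [0.4311, -0.3063, 0.1038]
orientation: [-0.0, -3.137, -0.003]
wrist_force: [0.6, 0.2, 0.9]
grip_width: 0.0701
grip_force: 0.0
```

```bash
python3 - <<'E'
from h import *
c=bot.camera("top"); s=bot.camera("side")
cv2.imwrite("pics/chk3.png",np.hstack([cv2.resize(c["image"][120:300,320:520,::-1],(400,360)),cv2.resize(s["image"][200:440,230:470,::-1],(360,360))]))
print(proj(c,[[.6,-.2966,.13],[.4325,-.3065,.048]]),proj(s,[[.6,-.2966,.13],[.4325,-.3065,.048]]))
print(bot.get_state()["position"])
E
```

```text
[[477.3696 155.2483]
 [477.6228 254.459 ]] [[432.2727 309.0072]
 [312.7833 362.316 ]]
[ 0.4337 -0.3079  0.1069]
```

View pics/chk3.png

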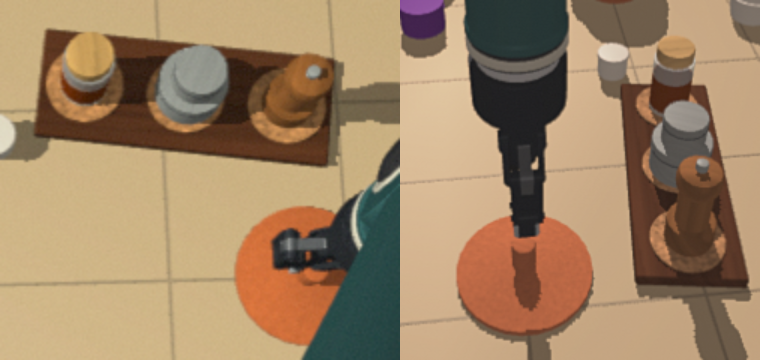

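Crop: the mill is upright on the right pad. Its button is at full-picture pixel (477.5,155.5) against (477.4,155.2) expected. The tool is above the lid knob, so I'll grip it.

Request:
apply_moves(
  motion=[
    [[0.005, 0.005, 0.1, 0], [0.005, 0.005, 0.22, 0], [0.005, 0.005, 0.34, 0], [0.005, 0.005, 0.42, 0], [0.005, 0.005, 0.435, 0], [0.005, 0.005, 0.435, 0], [0.005, 0.005, 0.435, 0]],
  ],
)

```text
time: 28.35
position: [0.4331, -0.307, 0.0203]
orientation: [-0.0, 3.138, -0.003]
wrist_force: [0.5, -0.1, 0.3]
grip_width: 0.0699
grip_force: 0.0
```

Request:
apply_moves(
  motion=[
    [[0, 0, 0, 0], [0, 0, 0, 0], [0, 0, 0, 0], [0, 0, 0, 0], [0, 0, 0, 0], [0, 0, 0, 0], [0, 0, 0, 0], [0, 0, 0, 0], [0, 0, 0, 0], [0, 0, 0, 0]],
  ],
  fingers=12,
  grip_force=60,
)

```text
time: 29.18
position: [0.4321, -0.3063, 0.0192]
orientation: [-0.0, 3.14, -0.001]
wrist_force: [-1.2, 0.5, 7.2]
grip_width: 0.0222
grip_force: 58.4
```

Request:
apply_moves(
  motion=[
    [[0, 0, -0.03, 0], [0, 0, -0.1, 0], [0, 0, -0.22, 0], [0, 0, -0.36, 0], [0, 0, -0.52, 0], [0, 0, -0.68, 0], [0, 0, -0.82, 0], [0, 0, -0.9, 0], [0, 0, -0.9, 0], [0, 0, -0.9, 0]],
  ],
)

```text
time: 30.02
position: [0.4315, -0.3058, 0.1985]
orientation: [-0.001, 3.141, -0.0]
wrist_force: [-0.2, -0.0, -2.8]
grip_width: 0.0226
grip_force: 59.0
```

```bash
python3 - <<'E'
from h import *
c=bot.camera("top"); s=bot.camera("side"); print(bot.get_state()["position"])
print("pot",ray(c,[(205.5,162.0)],.095))
# rim top edge points in crop px (outer rim): left,right,top,bottom
print(ray(c,(np.array([(66,240),(393,222),(232,77),(228,397)])+.5)/5-.5+[160,115],.095)[:,:2])
cv2.imwrite("pics/lid.png",np.hstack([cv2.resize(s["image"][120:420,200:420,::-1],(440,600)),cv2.resize(s["image"][135:205,335:410,::-1],(350,327))[:600].repeat(1,0) if 0 else np.vstack([cv2.resize(s["image"][135:205,335:410,::-1],(350,327)),np.zeros((273,350,3),np.uint8)])]))
E
```

```text
[ 0.4305 -0.3052  0.1967]
pot [[0.6122 0.1958 0.095 ]]
[[0.6128 0.2568]
 [0.6161 0.135 ]
 [0.6742 0.1953]
 [0.5513 0.1959]]
```

View pics/lid.png

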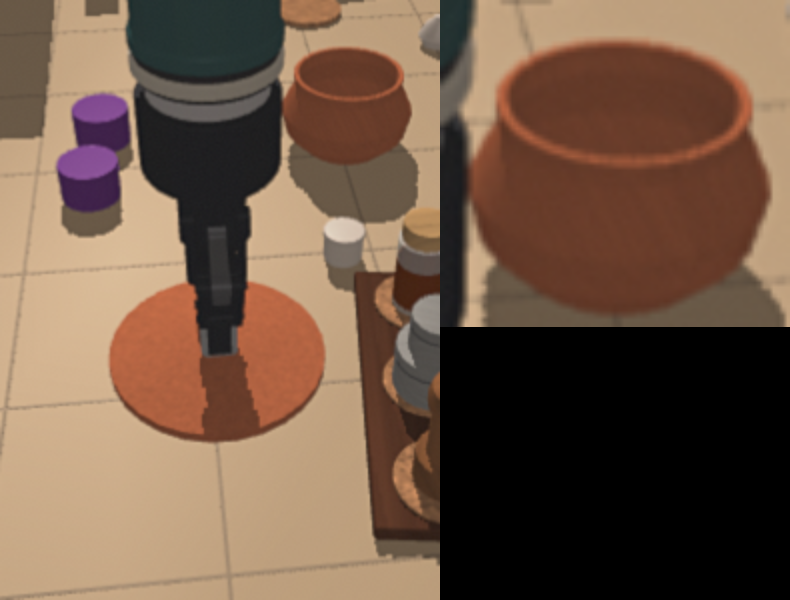

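Crop: the lid hangs level from the gripper, knob up. The rim measures 123 mm across both ways, with its centre at (0.6127, 0.196). Now I'll carry the lid there.

Request:
apply_moves(
  motion=[
    [[0, 0.03, 0, 0], [0, 0.12, 0, 0], [0, 0.25, 0, 0], [0, 0.4, 0, 0], [0, 0.55, 0, 0], [0, 0.68, 0, 0], [0, 0.78, 0, 0], [0, 0.83, 0, 0], [0, 0.85, 0, 0], [0, 0.85, 0, 0]],
  ],
)

```text
time: 30.95
position: [0.431, -0.1349, 0.1974]
orientation: [0.003, -3.14, -0.001]
wrist_force: [-0.6, 0.4, -2.4]
grip_width: 0.0223
grip_force: 59.1
```

Request:
apply_moves(
  motion=[
    [[-0.02, 0.03, 0, 0], [-0.06, 0.12, 0, 0], [-0.13, 0.25, 0, 0], [-0.2, 0.4, 0, 0], [-0.28, 0.55, 0, 0], [-0.35, 0.68, 0, 0], [-0.4, 0.78, 0, 0], [-0.43, 0.83, 0, 0], [-0.44, 0.85, 0, 0], [-0.44, 0.85, 0, 0]],
  ],
)

```text
time: 31.78
position: [0.5196, 0.0336, 0.1978]
orientation: [0.0, -3.141, 0.001]
wrist_force: [0.2, 0.3, -2.3]
grip_width: 0.0223
grip_force: 59.1
```

Request:
apply_moves(
  motion=[
    [[-0.02, 0.03, 0, 0], [-0.06, 0.12, 0, 0], [-0.13, 0.25, 0, 0], [-0.2, 0.4, 0, 0], [-0.28, 0.55, 0, 0], [-0.36, 0.66, 0, 0], [-0.42, 0.75, 0, 0], [-0.45, 0.79, 0, 0], [-0.46, 0.8, 0, 0], [-0.46, 0.8, 0, 0]],
  ],
)

```text
time: 32.62
position: [0.6114, 0.1925, 0.1979]
orientation: [-0.002, -3.141, 0.002]
wrist_force: [-0.1, -0.2, -3.2]
grip_width: 0.0225
grip_force: 59.2
```

Request:
apply_moves(
  motion=[
    [[0, 0, 0, 0], [0, 0, 0, 0], [0, 0, 0, 0], [0, 0, 0, 0]],
  ],
)

```text
time: 32.95
position: [0.6113, 0.193, 0.1986]
orientation: [0.002, 3.141, -0.0]
wrist_force: [-0.7, -0.0, -2.9]
grip_width: 0.0221
grip_force: 59.2
```

Request:
apply_moves(
  motion=[
    [[-0.006, 0.012, 0.05, 0], [-0.006, 0.012, 0.13, 0], [-0.006, 0.012, 0.22, 0], [-0.006, 0.012, 0.3, 0], [-0.006, 0.012, 0.36, 0], [-0.006, 0.012, 0.39, 0], [-0.006, 0.012, 0.395, 0], [-0.006, 0.012, 0.395, 0], [-0.006, 0.012, 0.395, 0]],
  ],
)

```text
time: 33.7
position: [0.6134, 0.1966, 0.1201]
orientation: [-0.0, 3.14, 0.001]
wrist_force: [0.1, 0.6, -2.9]
grip_width: 0.022
grip_force: 59.2
```

```bash
python3 - <<'E'
from h import *
c=bot.camera("top"); s=bot.camera("side"); S=bot.get_state(); print(S["position"],S["wrist_force"])
print("pred pot base px side",proj(s,[[.6127,.1958,.0],[.6127,.1958,.095]]))
l=blob(s,(4,130,60),(14,255,255),(374,165),50); print(cv2.boundingRect(l))
cv2.imwrite("pics/lid2.png",np.hstack([cv2.resize(c["image"][110:230,150:270,::-1],(400,400)),cv2.resize(s["image"][110:220,320:430,::-1],(400,400))]))
E
```

```text
[0.6134 0.1966 0.1204] [ 0.4057 -0.0614 -2.7257]
pred pot base px side [[371.6463 192.3402]
 [374.1069 156.4974]]
(341, 133, 65, 69)
```

View pics/lid2.png

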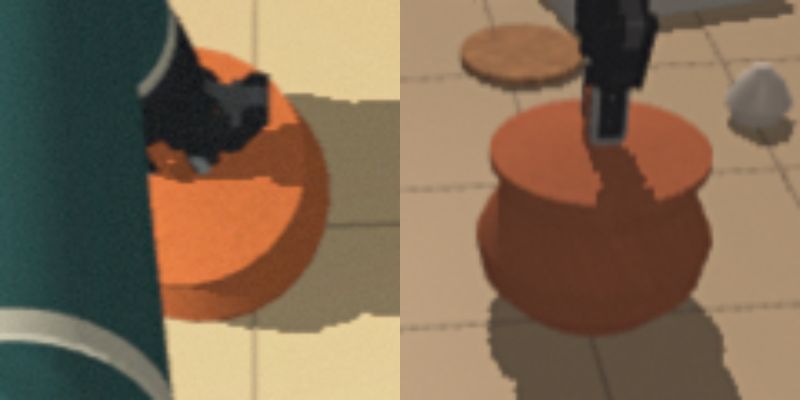

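The lid is level just above the rim. In the side crop it is centred at column 375.4 and the rim at 374.5. Now I'll lower it.

Request:
apply_moves(
  motion=[
    [[0.005, -0.004, 0.01, 0], [0.005, -0.004, 0.02, 0], [0.005, -0.004, 0.027, 0], [0.005, -0.004, 0.03, 0], [0.005, -0.004, 0.03, 0], [0.005, -0.004, 0.03, 0]],
  ],
)

```text
time: 34.3
position: [0.6116, 0.1956, 0.1143]
orientation: [-0.0, 3.142, 0.0]
wrist_force: [-3.4, -1.0, 5.8]
grip_width: 0.0222
grip_force: 60.2
```

Request:
apply_moves(
  motion=[
    [[0, 0, 0, 0], [0, 0, 0, 0], [0, 0, 0, 0], [0, 0, 0, 0], [0, 0, 0, 0], [0, 0, -0.08, 0], [0, 0, -0.25, 0], [0, 0, -0.4, 0], [0, 0, -0.5, 0], [0, 0, -0.5, 0]],
  ],
  fingers=70,
)

```text
time: 35.13
position: [0.6145, 0.1964, 0.2187]
orientation: [0.0, 3.133, 0.005]
wrist_force: [0.2, -0.4, 0.1]
grip_width: 0.07
grip_force: 0.0
```

Request:
apply_moves(
  motion=[
    [[0.1, 0.1, 0, 0], [0.25, 0.2, 0, 0], [0.4, 0.3, 0, 0], [0.55, 0.4, 0, 0], [0.7, 0.5, 0, 0], [0.85, 0.6, 0, 0], [1, 0.7, 0, 0], [1, 0.8, 0, 0], [1, 0.9, 0, 0], [1, 0.9, 0, 0]],
  ],
)

```text
time: 35.97
position: [0.4098, 0.3799, 0.2129]
orientation: [0.009, -3.141, -0.004]
wrist_force: [0.0, -0.1, 1.0]
grip_width: 0.0702
grip_force: 0.0
```

Request:
apply_moves(
  motion=[
    [[0.1, 0.18, 0, 0], [0.2, 0.36, 0, 0], [0.3, 0.54, 0, 0], [0.4, 0.72, 0, 0], [0.5, 0.9, 0, 0], [0.5, 1, 0, 0], [0.5, 1, 0, 0], [0.5, 1, 0, 0]],
  ],
)

```text
time: 36.63
position: [0.3112, 0.5754, 0.2119]
orientation: [0.002, -3.141, 0.003]
wrist_force: [0.4, -0.5, -0.5]
grip_width: 0.07
grip_force: 0.0
```

```bash
python3 - <<'E'
from h import *
c=bot.camera("top"); s=bot.camera("side"); print(bot.get_state()["position"])
l=blob(c,(5,130,40),(14,255,255),(207,163),50)
pr=proj(c,[[.6127,.1958,.143],[.6127,.1958,.1]]); print("knob,lid expected",pr)
lt=blob(c,(5,150,175),(14,255,255),(207,163),45); print("lid top far",far(c,lt,.102,68))
print("salt",far(c,blob(c,(0,0,190),(179,60,255),(317,187),15),.035,21))
cv2.imwrite("pics/end.png",np.hstack([cv2.resize(c["image"][110:230,150:500,::-1],(800,274))]))
cv2.imwrite("pics/end.png",np.vstack([cv2.resize(c["image"][115:225,150:500,::-1],(800,251)),cv2.resize(s["image"][110:390,320:470,::-1],(186,347))[:, :].copy() if 0 else np.hstack([cv2.resize(s["image"][110:260,300:500,::-1],(400,300)),cv2.resize(s["image"][240:390,320:520,::-1],(400,300))])]))
E
```

```text
[0.3129 0.5737 0.2125]
knob,lid expected [[200.0501 153.9793]
 [204.9661 160.9475]]
lid top far (array([610.4, 195.9]), 'width', np.float64(138.88039472697346), 'len', np.float64(134.45950254683467))
salt (array([573.9,  -7.4]), 'width', np.float64(40.788557312530266), 'len', np.float64(40.14130064027089))
```

View pics/end.png

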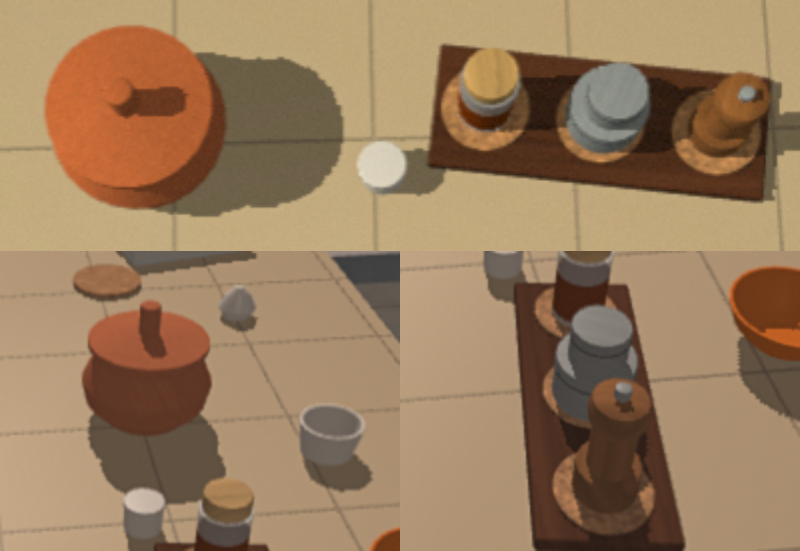

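All five objects are in place. The lid is 2–3 mm off centre, the salt pot hasn't moved, and the arm is clear, so I'm handing in.

```bash
python3 -c "
from rig import bot
print(bot.close_job())"
```

```text
the job is handed in; nothing more can be done
None
```

The station is tidied and the job is handed in: tins stacked on the middle pad, jar left, mill right, lid on the palayok and the salt pot unmoved, with every measured offset under 5 mm; the judge's verdict was not returned.

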